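Start the painting turntable and hold its index pin out

TASK

Get the painting turntable ready to be spun: twist the bar-shaped start switch on its grey control box clockwise to its stop and let go, so that it springs back. Then grip the black pull knob of the index plunger over the wheel's rim, pull it straight up as far as it goes so that the pin is clear of its hole, and finish while still holding it there: do not let go. Leave the paint jars, tape, little box and brush where they stand.

Things in the scene. Friction and masses are not known exactly. Their poses are not given: they have to be found in the camera images.
- turntable: painting turntable, fixed: round wooden wheel 260 mm across, top 70 mm up, small dark index holes near the rim, low open box (85 mm square, top 108 mm up) fixed on it. Origin on the table under the wheel's centre. On its own -x side a 36 mm wide aluminium post (148 to 166 mm from the centre) carries a 30 mm wide arm over the rim, arm top 98 mm up. Position and yaw vary
- plunger_grip (a point): centre of the index plunger's pull knob: a black upright cylinder 26 mm across, 26 mm tall, on a 20 mm thick steel barrel on the arm, 115 mm from the wheel's centre along the turntable's own -x. Seated, this point is 127 mm above the table (knob from 114 to 140 mm). The steel pin below goes down through the arm into a hole in the wheel
- plunger (a joint): lift of the index plunger in m: 0 with the pin seated, 10 mm deep in its hole; 0.020 at the upper stop, fully back. A spring pulls it down: about 3.5 N at 0, 8.5 N at the stop; it drops back when let go
- switchbox: grey control box of the turntable, fixed, 150 x 90 x 48 mm (x, y, z), origin under its centre. On its top, 78 mm apart along its x: the tall bar-shaped start switch (-x half) and a low round speed dial (28 mm across, 12 mm tall, fixed, not needed). It stands left or right of the turntable; position and yaw vary
- switch_grip (a point): grip point of the start switch, on its vertical turning axis, 78 mm above the table, 30 mm from the box's centre along the box's own -x. A black upright bar 44 mm long, 14 mm thick, 32 mm tall (58 to 90 mm above the table) on a round foot 44 mm across; at rest it lies along the box's x. This point's x axis runs along the bar and turns with it
- switch (a joint): turn of the start switch in rad, growing clockwise seen from above: 0 at rest, 1.05 (60 degrees) at its stop. A spring returns it to 0 when it is let go (0.02 N m at rest, 0.08 N m at the stop)
- caddy: open plywood caddy with two compartments, 130 x 90 x 55 mm, fixed, a bystander; stands on the side of the turntable where the control box is not. Origin under its centre
- jar_a: loose paint jar with white lid, 58 mm across, 72 mm tall, near the robot; origin under its centre
- jar_b: loose paint jar with white lid, 58 mm across, 72 mm tall, left of the turntable; origin under its centre
- jar_c: loose paint jar with white lid, 54 mm across, 90 mm tall, right of the turntable; origin under its centre
- jar_d: loose small paint jar, 48 mm across, 55 mm tall, near the robot, to the left; origin under its centre
- tape: loose roll of tape lying flat, 76 mm across, 20 mm tall; origin under its centre
- tray: loose small open wooden box, 75 x 75 x 35 mm; origin under its centre
- brush: loose paint brush lying on the table at the right, 200 mm long, 20 mm thick, along its x axis; origin under its middle
Not all that is in view belongs to the job. What is shaped like the switchbox but red is not meant.

How it is judged:
On the way, in this order (a step that is already met when the one before it is completed fails the run):
1. the start switch is turned to its stop (beyond 0.95 rad of 1.05) while the index pin is still seated (value of joint switch above 0.95 rad and value of joint plunger below 0.004 m), for 0.1 s.
2. the switch has been let go and has sprung back (below 0.12 rad), the pin still seated (value of joint switch below 0.12 rad and contact force between the fingers and switch below 0.2 N and value of joint plunger below 0.004 m), for 0.1 s.
At the end, for the whole second after the job is handed in: the plunger is held by the fingers at least 16 mm up of its 20 mm travel (pin clear of the hole by 6 mm or more), still (under 10 mm/s), with the fingers pressing on its knob (over 1.5 N); the start switch is back at rest (below 0.12 rad) (value of joint plunger above 0.016 m and contact force between the fingers and plunger above 1.5 N and not (velocity of joint plunger above 0.01 m/s) and not (velocity of joint plunger below -0.01 m/s) and value of joint switch below 0.12 rad); the arm keeps its last pose, push and grip.
It fails at once if a loose bystander is moved more than 30 mm or tipped over (distance of any of jar_a, jar_b, jar_c, jar_d, tape, tray, brush from where it was at the start of the episode above 0.03 m or angle between any of jar_a, jar_b, jar_c, jar_d, tape, tray, brush's own z axis and vertical above 0.6 rad).
It also fails if it takes over 45 s, if anything falls off the work surface, if the arm or the gripper's body presses on something with over 40 N, if the wrist force passes 120 N, or if a joint passes its speed limit or range.

ROBOT

A 6-joint arm with a two-finger parallel gripper is mounted at the origin on the work surface. World frame = base frame: x ahead of the robot, y to its left, z up, the work surface at z = 0. Lengths are in m, angles in rad, forces in N, time in s.
With the tool pointing down it reaches from about 0.35 to 0.85 m from the base axis. Payload 8.1 kg.
Tool frame: the origin (TCP) lies at the very end of the fingers, on their centre line; the grasp point (between the pads) lies 19 mm behind it; z points along the fingers, y is the direction in which the jaws open and shut (so a half turn about z gives the same grasp; the last joint's range is limited). The gripper opens to 93 mm and grips with 3 to 60 N. Pads are 15 mm wide; open, the fingers measure 128 mm over their backs; the gripper's body (75 mm by 188 mm) begins 65 mm behind the grasp point.
Start: joints at [-1.305, 0.13, 1.488, -0, 1.523, -0.085], TCP at [0.206, -0.563, 0.219] pointing down, gripper open.
Joint ranges: [-2.96, 2.96], [-0.89, 2.26], [0.02, 2.5], [-1.34, 4.48], [0, 2.73], [-2.66, 2.66]. Speed limits (rad/s): [2.39, 2.39, 2.79, 3.14, 3.14, 3.14].

INTERFACE

Orientations are given as a rotation vector (axis times angle).
In Python, from plant import * gives the robot as it stands.
- The arm moves only by the tool apply_moves, never from a script. Its argument "commands" is one flat list of numbers, 7 for each row, row after row: the shift along the world's x, y, z in cm, then the turn, a rotation vector about the world's x, y, z in rad, then the finger opening in cm, from 0 to 9.3. A call has 1 to 8 rows; each row shifts and turns the pose as measured when the row begins; what a row does not reach is not made up. A row lasts 1/8 s, in which the tool goes at most 62.5 mm and 10.7 degrees, less where a joint would pass 70% of its speed; a pose out of reach is approached as far as the arm can. A call with a gripper value outside its range is refused whole. The fingers move at their own pace and stop on an object; "squeeze" is the grip in N (left out, the last holds). Time passes only in rows, so rows that do not move let the fingers close. It gives the time, the measured TCP pose, the force and the opening at its end, in the units of the state.
- read_state(): the state, without advancing time (a new reading comes with each control period).
- read_camera(name): name is "scene" or "top"; returns (picture, depth): 384x512x3 uint8, blue, green, red; 384x512 float32, m along the optical axis (not along the pixel's ray), 0 where there is no reading.
- camera_model(name): a dict with "intrinsics" (3x3 intrinsics, pixels), "dist_coeffs" ([k1, k2, p1, p2, k3] as OpenCV has them; the pictures are not rectified), "R" (3x3) and "t" (3): a world point X has camera coordinates R X + t. Camera axes: x right, y down, z forward; pixel columns grow to the right and rows downward; lengths in m; the calibration is good to about 2 mm. A picture is of the moment at which its call begins. camera_model takes no time and is no camera call.
- close_job(): hands the job in, once; it reports no verdict.
Trained networks look in the newest picture that a camera, given by its name, has taken for a name from the list of things; names that differ only in an ending like _2 or _b are one class to them, and where a whole thing is asked for, a point or a joint stands for the part that bears it (a point fixed in the world has none). Each returns a list of dicts, best first, with "conf" (0 to 1); they miss things now and then, are a little off and sometimes report something else, mostly with a low value. They report only what shows in the picture. A call takes as long as a camera call. They do not tell look-alikes from the thing itself.
- find_in(query, camera): "point" ([x, y, z] in m, in the coordinates of the camera as it stood for that picture, good to about 4 mm: the middle of the surface that is visible of it).
- cut_out(query, camera): "mask" (384x512 bool, what is visible of it).
- spot_point(query, camera): "point" ([x, y, z] in m, in the coordinates of the camera as it stood for that picture, good to about 4 mm: a listed point, or the origin of a listed thing).
The state is a dict: "t": time; "q": joint angles; "dq": joint speeds; "joint_torque": joint torques, N m; "tool_pos": TCP position; "orientation": TCP orientation; "force": force on the tool from outside, world axes, zero at the start; "wrist_torque": the same for the moment, N m; "opening": finger opening in m.
Only numpy, scipy, OpenCV 4.12 (cv2) and the standard library are available. Lean on these libraries where they do the work, as an engineer would, in place of code of your own. Each camera call takes 0.05 s, during which the arm holds its last target. There are 200 camera calls.

## Working session

There is one attempt and no reset: what is moved stays moved. The work goes in short steps, Python scripts to look and compute and a tool call to move; the robot and the scene stay as the last step left them, time stands still between calls to the robot, and variables do not carry over. Pictures are saved under pics/ and viewed, about 8 in all and at most 12, crops included, and the job is handed in when it is done.

Besides the shell and the picture viewer there is one more tool, called as name(argument=value, ...), one argument or row to a line, values as JSON. apply_moves: Moves the arm, as the interface text tells. Its arguments: {"type":"object","properties":{"commands":{"type":"array"},"squeeze":{"type":"number"}},"required":["commands"]}

```bash
mkdir -p pics
cat > h.py <<'E'
from plant import *
import numpy as np, cv2
def w(cam,p):
    m=camera_model(cam); return np.array(m["R"]).T@(np.array(p)-np.array(m["t"]).ravel())
def px(cam,X):
    m=camera_model(cam); r=cv2.Rodrigues(np.array(m["R"]))[0]
    return cv2.projectPoints(np.array(X,float).reshape(-1,1,3),r,np.array(m["t"],float),np.array(m["intrinsics"]),np.array(m["dist_coeffs"]))[0].reshape(-1,2)
def cloud(cam,d):
    m=camera_model(cam); h,wd=d.shape
    u,v=np.meshgrid(np.arange(wd),np.arange(h))
    n=cv2.undistortPoints(np.stack([u,v],-1).reshape(-1,1,2).astype(float),np.array(m["intrinsics"]),np.array(m["dist_coeffs"])).reshape(h,wd,2)
    P=np.concatenate([n,np.ones((h,wd,1))],-1)*d[...,None]
    return (P-np.array(m["t"]).ravel())@np.array(m["R"])
E
python3 - <<'E'
from h import *
for c in("scene","top"):
    im,d=read_camera(c); cv2.imwrite(f"pics/{c}0.png",im); np.save(f"{c}_d.npy",d)
    for q in["turntable","plunger_grip","switchbox","switch_grip"]:
        for r in spot_point(q,c)[:4]:
            X=w(c,r["point"]); print(c,q,round(r["conf"],2),X.round(3),px(c,X)[0].round())
s=read_state();print(s["t"],s["tool_pos"],s["orientation"],s["opening"])
E
```

```text
scene turntable 0.8 [ 0.626 -0.058 -0.002] [218. 233.]
scene turntable 0.25 [ 0.683  0.36  -0.001] [348. 307.]
scene plunger_grip 0.41 [ 0.513 -0.094  0.13 ] [224. 175.]
scene switchbox 0.94 [ 0.22  -0.377  0.007] [198. 126.]
scene switchbox 0.77 [ 0.48  -0.286  0.004] [181. 177.]
scene switch_grip 0.46 [ 0.192 -0.377  0.08 ] [200. 107.]
scene switch_grip 0.44 [ 0.444 -0.282  0.078] [185. 155.]
top turntable 0.89 [ 0.627 -0.057  0.   ] [268. 159.]
top turntable 0.69 [ 0.518 -0.09   0.125] [280. 184.]
top plunger_grip 0.43 [ 0.515 -0.089  0.126] [280. 185.]
top switchbox 0.97 [ 0.22  -0.378  0.002] [361. 268.]
top switchbox 0.82 [ 0.477 -0.287  0.001] [333. 198.]
top switchbox 0.65 [ 0.765 -0.239 -0.001] [316. 121.]
top switch_grip 0.68 [ 0.445 -0.279  0.076] [335. 205.]
top switch_grip 0.67 [ 0.193 -0.38   0.079] [367. 277.]
0.5 [ 0.20622719 -0.56344982  0.21862552] [ 3.09336795e+00  5.48281265e-01 -3.47194919e-05] 0.09287990752438328
```

View pics/top0.png

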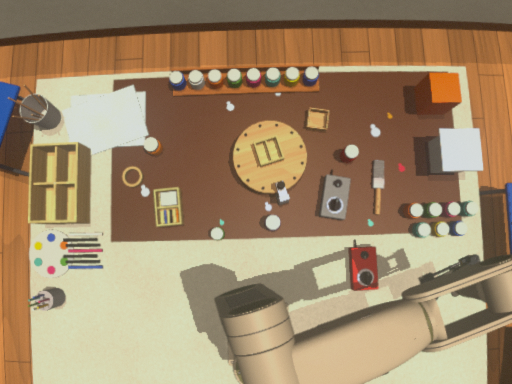

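View pics/scene0.png

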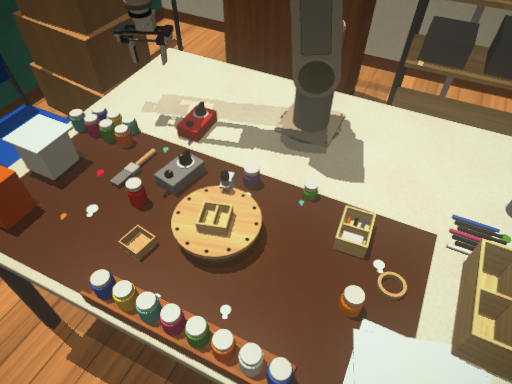

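Two boxes match the switchbox shape: a grey one at top (335,198) / scene (181,172), and a red one at top (364,268) / scene (198,122). The grey one is the one meant, since red is excluded. I'll check that in a crop and refine the poses.

Run:
```python
from h import *
P={c:cloud(c,np.load(f"{c}_d.npy")) for c in("scene","top")}
ims={c:cv2.imread(f"pics/{c}0.png") for c in P}
a=cv2.resize(ims["top"][150:230,240:360],(800,533),interpolation=cv2.INTER_CUBIC)
cv2.imwrite("pics/crop1.png",a)
C=np.array([.478,-.287])
for c in P:
    Q=P[c].reshape(-1,3)
    def sel(ctr,r,z0,z1): 
        m=(np.hypot(*(Q[:,:2]-ctr).T)<r)&(Q[:,2]>z0)&(Q[:,2]<z1); return Q[m]
    for nm,z0,z1,r in(("box",.04,.056,.1),("bar",.08,.097,.06)):
        s=sel(C,r,z0,z1)
        if len(s)>4:
            R=cv2.minAreaRect((s[:,:2]*1000).astype(np.float32)); print(c,nm,len(s),R,s[:,2].mean())
    for nm,z0,z1 in(("knob",.132,.148),):
        s=sel(np.array([.515,-.09]),.03,z0,z1); 
        if len(s): print(c,nm,len(s),s.mean(0),s.min(0),s.max(0))
    s=sel(np.array([.627,-.058]),.15,.062,.078); print(c,"wheel",cv2.minEnclosingCircle((s[:,:2]*1000).astype(np.float32)))
for c in P:
  for q in["jar_a","jar_c","brush","jar_d","tray"]:
    for r in spot_point(q,c)[:5]:
        if r["conf"]>.4: print(c,q,round(r["conf"],2),w(c,r["point"]).round(3))
  for q in["switch_grip","plunger_grip","switchbox"]:
    for r in find_in(q,c)[:3]: print(c,"find",q,round(r["conf"],2),w(c,r["point"]).round(3))
```

```text
scene box 709 ((479.492919921875, -288.59759521484375), (94.5860595703125, 151.101318359375), 78.89400482177734) 0.04694770792801134
scene bar 59 ((450.5662536621094, -282.411376953125), (17.896886825561523, 45.61561584472656), 75.50187683105469) 0.08672371105518664
scene knob 52 [ 0.51768844 -0.08990554  0.13807282] [ 0.50515683 -0.10278352  0.13338565] [ 0.52992652 -0.07978545  0.14163325]
scene wheel ((616.2966918945312, -58.2786750793457), 139.2284698486328)
top box 840 ((477.5569763183594, -286.5175476074219), (88.23204803466797, 146.9323272705078), 78.73340606689453) 0.04842853953306971
top bar 56 ((448.946044921875, -283.3401184082031), (15.542778968811035, 44.032344818115234), 80.9986343383789) 0.0890050366151014
top knob 47 [ 0.51565575 -0.09090649  0.13987367] [ 0.50506676 -0.10173814  0.13212554] [ 0.52593611 -0.07830262  0.14608969]
top wheel ((624.51123046875, -59.698970794677734), 129.75570678710938)
scene jar_a 0.84 [ 0.633 -0.347  0.001]
scene jar_a 0.73 [ 0.682  0.363 -0.001]
scene jar_a 0.65 [ 0.359  0.134 -0.001]
scene jar_a 0.59 [ 0.389 -0.063 -0.002]
scene jar_c 
[... 754 characters left out ...]
p jar_a 0.54 [ 0.356  0.134 -0.004]
top jar_c 0.76 [ 0.391 -0.064 -0.002]
top jar_c 0.69 [ 0.679  0.365 -0.004]
top jar_c 0.6 [ 0.628 -0.345  0.006]
top jar_c 0.54 [ 0.356  0.134 -0.004]
top brush 0.95 [ 0.515 -0.456  0.007]
top jar_d 0.76 [ 0.391 -0.064 -0.002]
top jar_d 0.69 [ 0.679  0.365 -0.004]
top jar_d 0.6 [ 0.628 -0.345  0.006]
top jar_d 0.54 [ 0.356  0.134 -0.004]
top tray 0.8 [ 0.763 -0.24   0.001]
top find switch_grip 0.46 [ 0.446 -0.277  0.07 ]
top find switch_grip 0.45 [ 0.195 -0.371  0.078]
top find plunger_grip 0.51 [ 0.516 -0.09   0.141]
top find switchbox 0.75 [ 0.475 -0.277  0.048]
top find switchbox 0.58 [ 0.222 -0.37   0.051]
top find switchbox 0.55 [ 0.517 -0.091  0.138]
```

View pics/crop1.png

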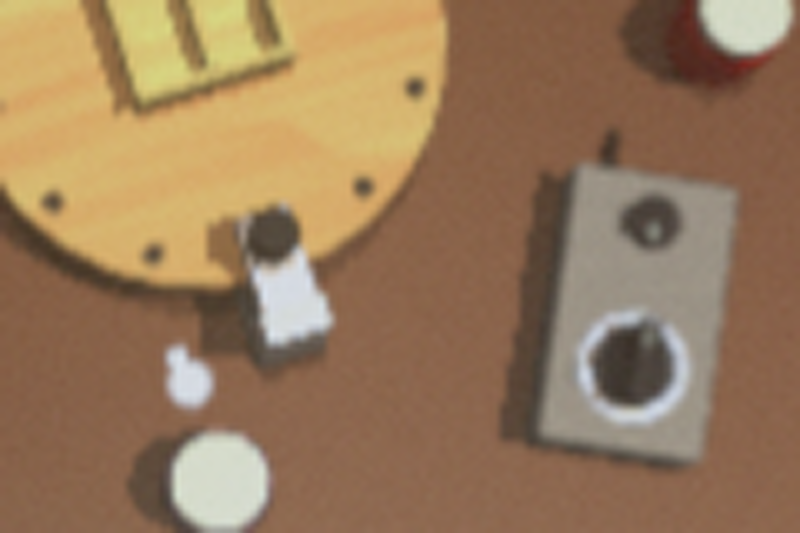

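The crop shows the grey box at crop (640,315), with the bar switch in a white ring at (633,365) and the dial at (652,220). The black plunger knob is at (272,233) on the aluminium arm. The grey box is confirmed as the target, with yaw about -11° and the switch at (0.449, -0.282). The knob is at (0.516, -0.091), and the arm direction is about 16.5°.

apply_moves(
  commands=[3.5,4,-1,0,0,-0.182,6,3.5,4,-1,0,0,-0.182,6,3.5,4,-1,0,0,-0.182,6,3.5,4,-1,0,0,0,6,3.5,4,-1,0,0,0,6,3.5,4,-1,0,0,0,6,3.4,4.1,-1,0,0,0,6,0,0,0,0,0,0,6],
  squeeze=25,
)

```text
t: 2.3
tool_pos: [0.455, -0.2747, 0.1478]
orientation: [3.121, -0.329, 0.002]
force: [0.0, -0.3, -0.3]
opening: 0.0604
```

```bash
cat > st.py <<'E'
from h import *
from scipy.spatial.transform import Rotation as Ro
s=read_state(); M=Ro.from_rotvec(s["orientation"]).as_matrix()
print("t",s["t"],"pos",s["tool_pos"].round(4) if hasattr(s["tool_pos"],"round") else s["tool_pos"],"xyaw",np.degrees(np.arctan2(M[1,0],M[0,0])).round(1),"z",M[:,2].round(3),"q",np.round(s["q"],2),"F",np.round(s["force"],1),"T",np.round(s["wrist_torque"],2),"op",s["opening"])
E
python3 st.py
python3 - <<'E'
from h import *
im,d=read_camera("scene"); cv2.imwrite("pics/s1.png",cv2.resize(im[100:220,120:280],(800,600),interpolation=cv2.INTER_CUBIC))
print(px("scene",[[.449,-.282,.09],read_state()["tool_pos"]]))
E
```

```text
t 2.3 pos [ 0.455  -0.2747  0.1478] xyaw -12.0 z [ 0.001 -0.003 -1.   ] q [-0.64 -0.01  1.77 -0.    1.38  1.14] F [ 0.  -0.3 -0.3] T [0.05 0.03 0.01] op 0.06036154639717244
[[183.54771483 152.79363602]
 [181.74872798 140.38156041]]
```

View pics/s1.png

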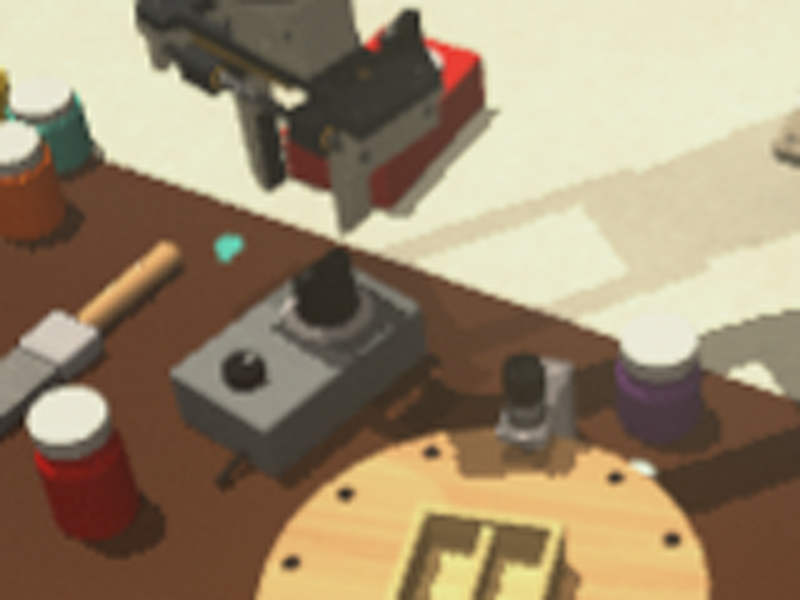

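The view shows the open fingers above the black bar at about (325,285), with the plunger knob at (525,380). I'll centre on the bar, lower and close.

apply_moves(
  commands=[-0.6,-0.7,-2,0,0,0.014,6,0,0,-2.2,0,0,0,6,0,0,-2.2,0,0,0,6,0,0,-2,0,0,0,6,0,0,0,0,0,0,6],
)

```text
t: 2.98
tool_pos: [0.4458, -0.2903, 0.0651]
orientation: [3.117, -0.315, 0.007]
force: [0.0, -0.1, -0.0]
opening: 0.0599
```

```bash
python3 st.py
```

```text
t 2.975 pos [ 0.4458 -0.2903  0.0651] xyaw -11.6 z [ 0.004 -0.009 -1.   ] q [-0.67  0.07  1.84 -0.01  1.22  1.1 ] F [ 0.  -0.1 -0. ] T [ 0.06  0.01 -0.03] op 0.059949835107576226
```

apply_moves(
  commands=[0.3,0.8,0,0,0,0,6,0,0,0,0,0,0,6],
)

```text
t: 3.22
tool_pos: [0.4493, -0.2837, 0.0673]
orientation: [3.115, -0.318, 0.011]
force: [0.0, -0.7, -0.1]
opening: 0.0602
```

apply_moves(
  commands=[0,0.1,-0.3,0,0,0,3,0,0,0,0,0,0,0,0,0,0,0,0,0,0,0,0,0,0,0,0,0,0,0,0,0,0,0,0],
  squeeze=20,
)

```text
t: 3.85
tool_pos: [0.4504, -0.2832, 0.0659]
orientation: [3.114, -0.317, 0.015]
force: [2.6, 9.2, 1.4]
opening: 0.0149
```

```bash
python3 st.py
```

```text
t 3.85 pos [ 0.4504 -0.2832  0.0659] xyaw -11.6 z [ 0.008 -0.013 -1.   ] q [-0.65  0.06  1.85 -0.01  1.22  1.12] F [2.6 9.2 1.4] T [ 1.85 -0.63  0.02] op 0.014885541233616864
```

apply_moves(
  commands=[0,0.15,0,0,0,-0.15,0,0,0,0,0,0,-0.17,0,0,0,0,0,0,-0.17,0,0,0,0,0,0,-0.17,0],
)

```text
t: 4.35
tool_pos: [0.4498, -0.284, 0.066]
orientation: [2.824, -1.334, 0.007]
force: [-2.7, -1.0, 1.7]
opening: 0.0142
```

```bash
python3 st.py
```

```text
t 4.35 pos [ 0.4498 -0.284   0.066 ] xyaw -50.6 z [-0.004 -0.019 -1.   ] q [-0.65  0.07  1.84 -0.02  1.22  1.81] F [-2.7 -1.   1.7] T [0.07 0.18 0.03] op 0.014183948332420898
```

apply_moves(
  commands=[0,0,0,0,0,-0.17,0,0,0,0,0,0,-0.17,0,0,0,0,0,0,-0.05,0],
)

```text
t: 4.72
tool_pos: [0.449, -0.2845, 0.066]
orientation: [2.496, -1.874, -0.001]
force: [0.3, -0.8, -0.3]
opening: 0.0144
```

```bash
python3 st.py
```

```text
t 4.725 pos [ 0.449  -0.2845  0.066 ] xyaw -73.8 z [-0.013 -0.016 -1.   ] q [-0.65  0.08  1.83 -0.02  1.23  2.22] F [ 0.3 -0.8 -0.3] T [ 0.27 -0.21  0.38] op 0.014402403029038134
```

apply_moves(
  commands=[0,0,0,0,0,-0.03,0,0,0,0,0,0,0,0],
)

```text
t: 4.97
tool_pos: [0.449, -0.2847, 0.066]
orientation: [2.468, -1.911, -0.001]
force: [-0.3, 0.3, 0.6]
opening: 0.0144
```

```bash
python3 st.py
```

```text
t 4.975 pos [ 0.449  -0.2847  0.066 ] xyaw -75.5 z [-0.013 -0.016 -1.   ] q [-0.65  0.08  1.83 -0.02  1.23  2.25] F [-0.3  0.3  0.6] T [ 0.21 -0.17  0.44] op 0.014432247706236268
```

apply_moves(
  commands=[0,0,0,0,0,0,7,0,0,0,0,0,0,7,0,0,0,0,0,0,7,0,0,2.5,0,0,0,7,0,0,3,0,0,0,7,0,0,3,0,0,0,7,0,0,0,0,0,0,7],
)

```text
t: 5.85
tool_pos: [0.4479, -0.284, 0.1522]
orientation: [2.469, -1.909, -0.005]
force: [0.5, 0.3, -0.6]
opening: 0.0698
```

```bash
python3 st.py
python3 - <<'E'
from h import *
im,d=read_camera("scene"); cv2.imwrite("pics/s2.png",cv2.resize(im[100:220,120:280],(800,600),interpolation=cv2.INTER_CUBIC))
E
```

```text
t 5.85 pos [ 0.4479 -0.284   0.1522] xyaw -75.4 z [-0.015 -0.014 -1.   ] q [-0.65 -0.01  1.76 -0.02  1.4   2.24] F [ 0.5  0.3 -0.6] T [ 0.09 -0.03 -0.06] op 0.06976450235374208
```

View pics/s2.png

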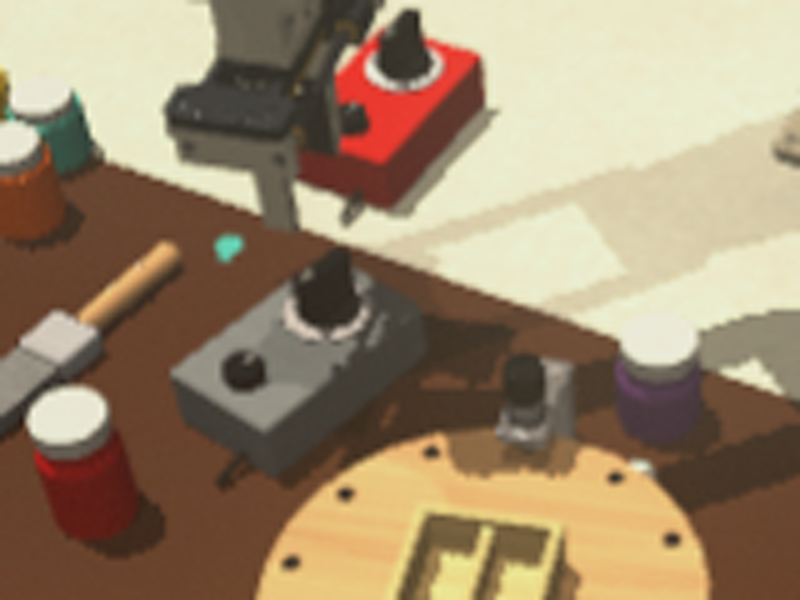

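The bar at (325,285) is back in its rest direction, and the knob at (525,380) is still seated. The jars haven't moved. Next I go over the knob.

apply_moves(
  commands=[0,1.2,1.5,0.014,-0.015,0.178,7,0.9,2.6,1,0,0,0.178,7,0.9,2.6,0,0,0,0.178,7,0.9,2.6,0,0,0,0.178,7,1.0,2.6,0,0,0,0.178,7,1.0,2.6,0,0,0,0.178,7,1.0,2.6,0,0,0,0.178,7,1.0,2.6,0,0,0,0.178,7],
)

```text
t: 6.9
tool_pos: [0.5084, -0.0836, 0.1617]
orientation: [3.128, 0.232, -0.026]
force: [-0.2, 0.9, 1.1]
opening: 0.0699
```

apply_moves(
  commands=[0,0,0,0,0,0.178,7,0,0,0,0,0,0,7],
)

```text
t: 7.15
tool_pos: [0.5072, -0.0813, 0.158]
orientation: [3.094, 0.522, -0.032]
force: [-0.1, -0.1, 0.6]
opening: 0.0701
```

```bash
python3 st.py
```

```text
t 7.15 pos [ 0.5072 -0.0813  0.158 ] xyaw 19.1 z [-0.02  -0.007 -1.   ] q [-0.25 -0.05  1.78 -0.01  1.42  0.99] F [-0.1 -0.1  0.6] T [ 0.01 -0.   -0.01] op 0.07005179596144855
```

apply_moves(
  commands=[0.9,-0.9,0,0.007,-0.02,-0.04,7,0,0,0,0,0,0,7],
)

```text
t: 7.4
tool_pos: [0.516, -0.0914, 0.1565]
orientation: [-3.109, -0.444, 0.0]
force: [0.1, -0.0, 0.3]
opening: 0.07
```

```bash
python3 st.py
python3 - <<'E'
from h import *
im,d=read_camera("scene"); cv2.imwrite("pics/s3.png",cv2.resize(im[120:210,170:290],(800,600),interpolation=cv2.INTER_CUBIC))
E
```

```text
t 7.4 pos [ 0.516  -0.0914  0.1565] xyaw 16.3 z [-0.     0.001 -1.   ] q [-0.27 -0.04  1.78  0.    1.4   1.01] F [ 0.1 -0.   0.3] T [-0.04 -0.   -0.03] op 0.06995667284581178
```

View pics/s3.png

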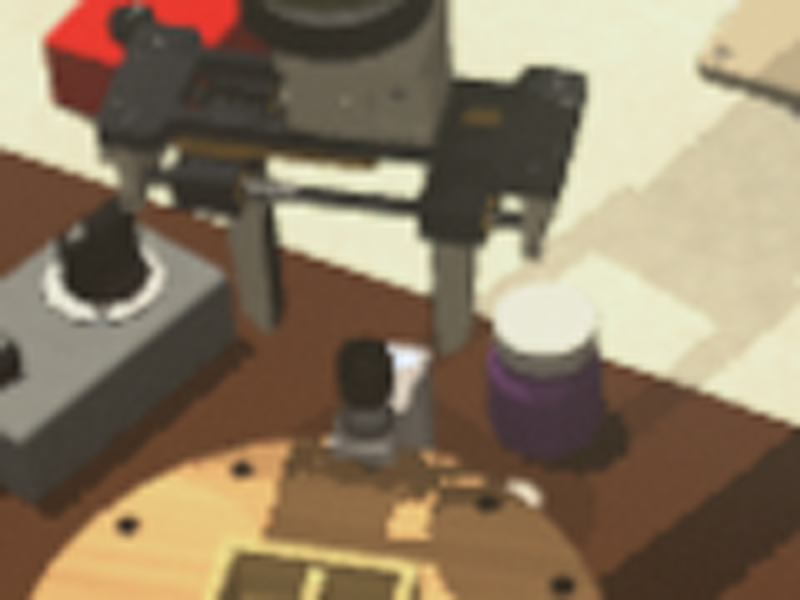

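The fingers straddle the knob at (365,375), centred. Lowering now.

apply_moves(
  commands=[0,0,-1.6,0,0,0,7,0,0,-1.6,0,0,0,7,0,0,-1.4,0,0,0,7,0,0,0,0,0,0,7],
)

```text
t: 7.95
tool_pos: [0.5144, -0.0913, 0.1058]
orientation: [-3.108, -0.441, 0.004]
force: [-0.2, 0.3, 0.6]
opening: 0.0701
```

```bash
python3 st.py
```

```text
t 7.95 pos [ 0.5144 -0.0913  0.1058] xyaw 16.1 z [-0.003  0.002 -1.   ] q [-0.27  0.01  1.83  0.    1.31  1.01] F [-0.2  0.3  0.6] T [-0.    0.03 -0.01] op 0.0700884175968789
```

apply_moves(
  commands=[0.2,0.1,0.3,0,0,0,4,0,0,0,0,0,0,2,0,0,0,0,0,0,1.5,0,0,0,0,0,0,1.5,0,0,0,0,0,0,1.5],
  squeeze=35,
)

```text
t: 8.57
tool_pos: [0.5177, -0.0901, 0.1107]
orientation: [-3.109, -0.442, 0.001]
force: [-0.3, 0.9, 1.7]
opening: 0.0252
```

```bash
python3 st.py
```

```text
t 8.575 pos [ 0.5177 -0.0901  0.1107] xyaw 16.2 z [-0.001  0.001 -1.   ] q [-0.27  0.01  1.82  0.    1.32  1.02] F [-0.3  0.9  1.7] T [-0.17  0.1   0.02] op 0.02515127403222699
```

apply_moves(
  commands=[0,0,0.5,0,0,0,1.5,0,0,0.5,0,0,0,1.5,0,0,0.4,0,0,0,1.5,0,0,0,0,0,0,1.5],
)

```text
t: 9.07
tool_pos: [0.5176, -0.0901, 0.1242]
orientation: [-3.109, -0.442, 0.001]
force: [3.6, -0.5, -6.8]
opening: 0.0253
```

```bash
python3 st.py
```

```text
t 9.075 pos [ 0.5176 -0.0901  0.1242] xyaw 16.2 z [-0.001  0.001 -1.   ] q [-0.27 -0.    1.8   0.    1.34  1.02] F [ 3.6 -0.5 -6.8] T [-0.11 -0.71 -0.01] op 0.025303317938623948
```

Lifted 13.5 mm with 6.8 N, which matches the spring curve. I'll go on to the stop.

apply_moves(
  commands=[0,0,0.4,0,0,0,1.5,0,0,0.2,0,0,0,1.5,0,0,0,0,0,0,1.5],
)

```text
t: 9.45
tool_pos: [0.5176, -0.0901, 0.1295]
orientation: [-3.109, -0.441, 0.001]
force: [4.1, -1.3, -8.0]
opening: 0.0254
```

```bash
python3 st.py
```

```text
t 9.45 pos [ 0.5176 -0.0901  0.1295] xyaw 16.2 z [-0.001  0.001 -1.   ] q [-0.27 -0.01  1.8   0.    1.35  1.02] F [ 4.1 -1.3 -8. ] T [-0.16 -0.82 -0.03] op 0.0253831231255417
```

apply_moves(
  commands=[0,0,0.15,0,0,0,1.5,0,0,0,0,0,0,1.5,0,0,0,0,0,0,1.5],
)

```text
t: 9.82
tool_pos: [0.5176, -0.0901, 0.1303]
orientation: [-3.109, -0.441, 0.001]
force: [4.8, -0.4, -7.9]
opening: 0.025
```

```bash
python3 st.py
python3 - <<'E'
from h import *
im,d=read_camera("scene"); cv2.imwrite("pics/s4.png",cv2.resize(im[120:210,170:290],(800,600),interpolation=cv2.INTER_CUBIC))
E
python3 st.py
```

```text
t 9.825 pos [ 0.5176 -0.0901  0.1303] xyaw 16.2 z [-0.001  0.002 -1.   ] q [-0.27 -0.01  1.8   0.    1.35  1.02] F [ 4.8 -0.4 -7.9] T [-0.16 -0.87 -0.05] op 0.024968196626858938
t 9.875 pos [ 0.5176 -0.0901  0.1303] xyaw 16.2 z [-0.001  0.002 -1.   ] q [-0.27 -0.01  1.8   0.    1.35  1.02] F [ 4.9 -0.9 -9.4] T [-0.21 -0.95 -0.01] op 0.02540493368871078
```

View pics/s4.png

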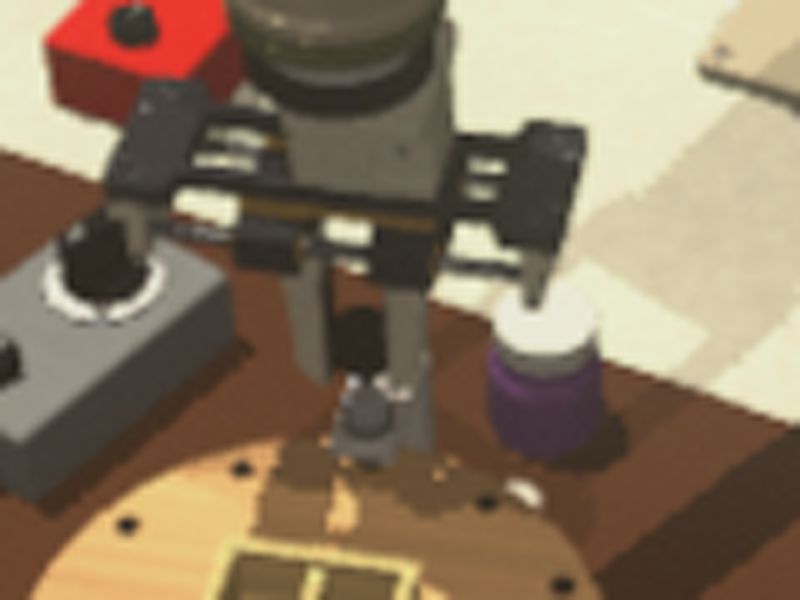

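The knob at (360,340) is held between the fingers, raised off its barrel at (365,405) by about 19.6 mm. The force is about 8–9 N, matching the spring at the stop. The switch at (100,255) is at rest. Handing in.

```bash
python3 -c "
from plant import *
print(close_job())"
```

```text
the job is handed in; nothing more can be done
None
```

The job is handed in, with the plunger knob still held near the top of its travel; `close_job()` gave no verdict.

- **Switch:** I gripped the start switch on the grey box (not the red look-alike) and twisted it clockwise about 64° against its stop. The wrist torque rose to 0.44 N m, well above the 0.08 N m spring. I then opened the fingers and lifted off. A picture afterwards showed the bar back at its rest direction and the pin still seated.
- **Plunger:** I gripped the black knob with 35 N and pulled it straight up about 19.6 mm of its 20 mm travel. The downward force was 6.8 N at 13.5 mm, as the spring predicts. It read 7.9–9.4 N at the end, against 8.5 N expected at the stop.
- **Last checks:** The final picture showed the knob raised off its barrel between the fingers and the switch at rest. Jar_a stood where it was. The other loose things were out of that crop, so I did not re-measure them, but the arm passed above everything and met no unexpected force. The clock stood at about 9.9 s.
- **Disagreements:** A sideways force of about 4–5 N remained while holding the knob, so the grip is probably a millimetre or so off the plunger axis. None of the checks failed.

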